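# Open the tile chest and put the spare slab away

### The job

Open the tile chest: push its sprung lid up gently from underneath its overhanging edge until it goes over its balance point, neither flinging it nor forcing it against its stop, and let go so that it stays open by itself. Then take the loose glass slab from the bench and lay it flat in the empty bay of the chest, setting it down without dropping it. Leave the jar, the hammer and the cardboard tray where they are.

Things in the scene. Friction and masses are not known exactly. Their poses are not given: they have to be found in the camera images.
- lid (a joint): lid's opening angle, rad: 0 shut (level), 1.57 upright; hinged at the chest's far edge. Over-centre spring stay: below a changeover angle the lid falls shut, above it pulls itself open (under 1.5 rad/s) onto a springy stop 0.1 to 0.17 rad further. The stay's hidden setting differs each time: changeover anywhere from 1.15 to 1.7. The push needed fades to nothing there and rises steeply on the stop
- lid_lip (a point): middle of the lower front edge of the shut plywood lid (200 mm from hinge to lip, 10 thick). The lid overhangs the chest by 20 mm in front and at the left side, flush at the right; its underside is 131 mm above the bench when shut. Axes turn with the lid: x from lip to hinge, y along the lip to the left, z out of its top. 2.5 to 5 N up here lifts it slowly, more when hurried (damper); the thin lid takes 16 N at most
- lid_hinge (a point): point on the hinge axis (the lid's lower far edge), in the middle of the chest's width, 200 mm from the lip, 131 mm above the bench; its y axis lies along the hinge, to the left seen from the robot; it turns with the lid. At its right end a round steel spring housing, 100 mm across, stands 18 mm out from the chest's side
- chest: wooden chest fixed to the bench: 180 mm deep (x, away from the robot), 280 wide (y, left), rim 130 high, walls 8 thick; origin at the centre of its underside. A middle partition makes two bays, each 128 mm (y) by 164 (x), floors 85 mm above the bench (45 deep). The left (+y) bay is empty, the right one holds stacked slabs
- bay (a point): point on the floor of the empty left bay, 47 mm behind the inner face of the front wall, midway between partition and side wall; 85 mm above the bench, axes as the chest's. A good place for the slab's centre, clear of the open lid; anywhere flat on the bay floor will do
- slab_center (a point): centre of the loose glass slab lying flat on the bench, 70 mm (its x) by 46 mm (its y) by 16 mm thick, 0.1 to 0.19 kg, terracotta-coloured; the centre is 8 mm above the bench. It stands to the left or to the right of the chest
- jar: glass jar with steel cap, 66 mm across, 85 mm high, on the other side of the chest from the slab; origin at the centre of its underside. Leave it alone
- hammer: mosaic hammer lying on the bench, 240 mm long, at the far right. Leave it alone
- card_tray: open cardboard tray, 160 by 120 by 45 mm, at the far left; origin at the centre of its underside. Leave it alone
- lid_corner (a point): left front corner of the lid, on its underside: 200 mm from the hinge axis, 160 mm to the left of the chest's middle; axes as lid_lip
Mind the look-alikes: they are no part of the job. What is meant by the part that bears slab_center is not green, grey or turquoise, and is the smaller of those in its own colour.

How it is judged:
By the outcome, as a careful person would: the job done as asked, in the order asked, and still so for the second after the job is handed in, with the robot touching nothing.
It also fails if it takes over 72 s, if anything falls off the work surface, if the arm or the gripper's body presses on something with over 40 N, if the wrist force passes 120 N, or if a joint passes its speed limit or range.

### The arm

A 7-joint arm with a two-finger parallel gripper is mounted at the origin on the work surface. World frame = base frame: x ahead of the robot, y to its left, z up, the work surface at z = 0. Lengths are in m, angles in rad, forces in N, time in s.
With the tool pointing down it reaches from about 0.35 to 0.9 m from the base axis. Payload 8.1 kg.
Tool frame: the origin (TCP) lies at the very end of the fingers, on their centre line; the grasp point (between the pads) lies 19 mm behind it; z points along the fingers, y is the line along which they close (so a half turn about z gives the same grasp; the last joint's range is limited). The gripper opens to 92 mm and grips with 3 to 60 N. Pads are 19 mm wide; open, the fingers measure 130 mm over their backs; the gripper's body (75 mm by 190 mm) begins 47 mm behind the grasp point.
Start: joints at [1.175, 0.434, 0.025, 1.573, -0.012, 1.134, -0.075], TCP at [0.18, -0.598, 0.227] pointing down, gripper open.
Joint ranges: [-2.62, 2.62], [-0.44, 2.09], [-1.27, 1.32], [0.08, 2.57], [-1.32, 4.46], [0.12, 2], [-2.74, 2.74]. Speed limits (rad/s): [2.22, 2.22, 3.01, 3.01, 3.14, 3.14, 3.14].

### API

Orientations are given as a rotation vector (axis times angle).
In Python, from cell import arm gives the robot as it stands.
- The arm moves only by the tool jog_arm, never from a script. Its argument "rows" is a list of rows, each a list of 3 entries, a list of its own where there are three numbers: the shift along the world's x, y, z in cm, then the turn, a rotation vector about the world's x, y, z in degrees, then the opening, from 0 (shut) to 1 (fully open). A call has 1 to 8 rows; each row is the pose to reach, as a shift and turn from the pose commanded when the call began; what a row does not reach only later rows make up. A row lasts 1/8 s, in which the tool goes at most 62.5 mm and 10.7 degrees, less where a joint would pass 70% of its speed; a pose out of reach is approached as far as the arm can. A call with a gripper value outside its range is refused whole. The fingers move at their own pace and stop on an object; "newtons" is the grip in N (left out, the last holds). Time passes only in rows, so rows that repeat a pose let the fingers close. It gives the time, the measured TCP pose, the force, the opening and the grip force at its end, in the units of the state.
- arm.observe(): the state, without advancing time (a new reading comes with each control period).
- arm.get_image(name): name is "scene" or "top" or "wrist"; returns a dict with "img" (400x640x3 uint8, red, green, blue), "depth" (400x640 float32, m along the optical axis (not along the pixel's ray), 0 where there is no reading), "fx", "fy", "cx", "cy" (pixels), "rvec" (rotation vector, rad) and "tvec" (3), from world to camera coordinates, as OpenCV has them; the wrist camera has in their place "mount" (4x4, takes a point from camera to tool coordinates, whose origin is the TCP and whose axes are the flange's). Camera axes: x right, y down, z forward; pixel columns grow to the right and rows downward; lengths in m; the calibration is good to about 2 mm. A picture is of the moment at which its call begins: read the wrist's pose just before it.
- arm.sign_off(): hands the job in; it is judged then, once.
The state is a dict: "clock": time; "joints": joint angles; "dq": joint speeds; "joint_efforts": joint torques, N m; "position": TCP position; "ee_rot": TCP orientation; "force": force on the tool from outside, world axes, zero at the start; "ft_torque": the same for the moment, N m; "width": opening from 0.0 (shut) to 1.0 (fully open); "gripper_force": force on a finger pad.
Only numpy, scipy, OpenCV 4.12 (cv2) and the standard library are available. Lean on these libraries where they do the work, as an engineer would, in place of code of your own. Each camera call takes 0.05 s, during which the arm holds its last target. There are 200 camera calls.

## Working session

There is one attempt and no reset: what is moved stays moved. The work goes in short steps, Python scripts to look and compute and a tool call to move; the robot and the scene stay as the last step left them, time stands still between calls to the robot, and variables do not carry over. Pictures are saved under pics/ and viewed, at most 10 in all, crops included, and the job is handed in when it is done.

Besides the shell and the picture viewer there is one more tool, called after "Call:" as name([rows], argument=value, ...), one row to a line, values as JSON. jog_arm: Moves the arm, as the interface text tells. Its arguments: {"type":"object","properties":{"rows":{"type":"array","items":{"type":"array"}},"newtons":{"type":"number"}},"required":["rows"]}

```bash
mkdir -p pics
cat > h.py <<'E'
import numpy as np, cv2
from cell import arm
from scipy.spatial.transform import Rotation as R
def cam(n):
    s=arm.observe(); d=arm.get_image(n)
    if 'mount' in d:
        T=np.eye(4);T[:3,:3]=R.from_rotvec(s['ee_rot']).as_matrix();T[:3,3]=s['position'];M=T@np.array(d['mount'])
    else:
        M=np.eye(4);r=R.from_rotvec(np.ravel(d['rvec'])).as_matrix();M[:3,:3]=r.T;M[:3,3]=-r.T@np.ravel(d['tvec'])
    d['M']=M;return d
def save(d,n): cv2.imwrite('pics/'+n,d['img'][:,:,::-1])
def ray(d,u,v,z):
    r=d['M'][:3,:3]@np.array([(u-d['cx'])/d['fx'],(v-d['cy'])/d['fy'],1]);o=d['M'][:3,3]
    return o+r*(z-o[2])/r[2]
def dep(d):
    v,u=np.mgrid[:400,:640];Z=d['depth'];P=np.stack([(u-d['cx'])/d['fx']*Z,(v-d['cy'])/d['fy']*Z,Z],-1)
    return P@d['M'][:3,:3].T+d['M'][:3,3]
E
python3 - <<'E'
from h import *
s=arm.observe();print({k:np.round(v,3) for k,v in s.items()})
for n in('top','scene'):
    d=cam(n);save(d,n+'0.png');np.savez(n+'0.npz',**d);print(n,d['M'].round(2).tolist())
E
```

```text
{'clock': np.float64(0.0), 'joints': array([ 1.175,  0.435,  0.025,  1.574, -0.012,  1.134, -0.075]), 'dq': array([-0.001, -0.001,  0.002, -0.002,  0.002, -0.001, -0.   ]), 'joint_efforts': array([ 1.0000e-03, -6.6785e+01,  9.8500e-01, -3.1446e+01, -6.1000e-02,
        4.3000e-02,  0.0000e+00]), 'position': array([ 0.18 , -0.598,  0.226]), 'ee_rot': array([-3.106e+00, -4.580e-01,  1.000e-03]), 'force': array([-0.02 , -0.526,  0.634]), 'ft_torque': array([ 0.034, -0.033, -0.026]), 'gripper_force': np.float64(0.0), 'width': np.float64(0.998)}
top [[-0.01, -0.98, 0.19, 0.16], [-1.0, 0.01, 0.02, 0.03], [-0.02, -0.19, -0.98, 1.5], [0.0, 0.0, 0.0, 1.0]]
scene [[0.09, 0.74, -0.66, 1.32], [1.0, -0.05, 0.07, -0.04], [0.01, -0.67, -0.75, 1.08], [0.0, 0.0, 0.0, 1.0]]
```

View pics/top0.png

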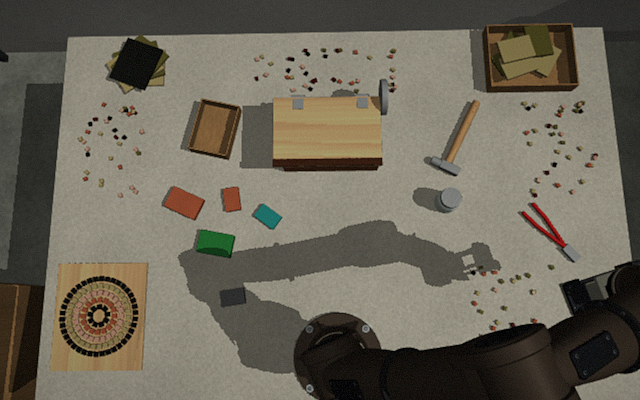

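View pics/scene0.png

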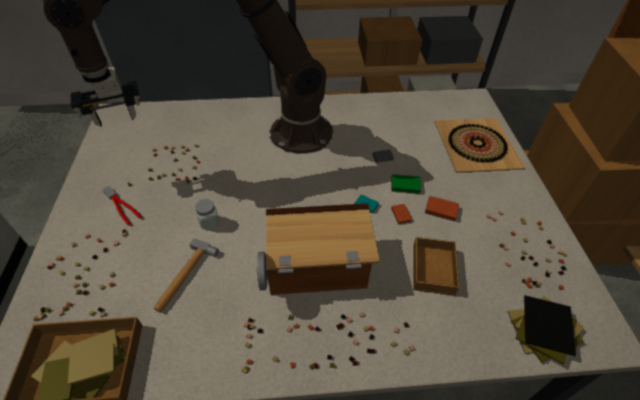

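Top view, candidates: large terracotta (185,202), small terracotta (232,199), turquoise (267,216), green (215,242), grey (233,296). By the description it is the small terracotta at (232,199). The chest lid spans about (273–382, 97–160), the jar is at (449,200), the tray at (215,128) and the hammer at (458,140).

Run:
```python
from h import *
d=dict(np.load('top0.npz'));P=dep(d);im=d['img']
hsv=cv2.cvtColor(im,cv2.COLOR_RGB2HSV)
m=((hsv[...,0]<9)|(hsv[...,0]>174))&(hsv[...,1]>140)&(hsv[...,2]>80)
m=m.astype(np.uint8)
n,l,st,c=cv2.connectedComponentsWithStats(m)
for i in range(1,n):
    if st[i,4]>100:
        cs,_=cv2.findContours((l==i).astype(np.uint8),0,1);r=cv2.minAreaRect(cs[0])
        b=[ray(d,*q,0.012)[:2].round(4) for q in cv2.boxPoints(r)]
        v,u=np.where(l==i);print(c[i],st[i,4],ray(d,*c[i],0.012).round(4),'depth z',np.median(P[v,u,2]).round(4));print(b, [np.linalg.norm(b[k]-b[(k+1)%4]).round(3) for k in range(4)])
# lid
z=P[...,2];m=((z>.125)&(z<.16)).astype(np.uint8);m[:,:200]=0;m[:,400:]=0;m[:70]=0;m[190:]=0
n,l,st,c=cv2.connectedComponentsWithStats(m);i=1+st[1:,4].argmax();q=P[l==i];print(np.median(q[:,2]))
r=cv2.minAreaRect((q[:,:2]*1000).astype(np.float32));print(r);print(cv2.boxPoints(r))
for nm,(u0,u1,v0,v1) in dict(housing=(375,392,75,115),jar=(430,465,183,215)).items():
    q=P[v0:v1,u0:u1].reshape(-1,3);q=q[q[:,2]>.04];print(nm,q.min(0),q.max(0))
q=P[90:165,180:245].reshape(-1,3);q=q[q[:,2]>.03];print('tray',q.min(0),q.max(0))
cv2.imwrite('pics/crop.png',cv2.resize(im[150:260,140:300,::-1],None,fx=4,fy=4))
```

```text
[183.57482993 202.46088435] 588 [0.4427 0.4468 0.012 ] depth z 0.0221
[array([0.4365, 0.506 ]), array([0.4968, 0.4789]), array([0.4487, 0.3851]), array([0.3892, 0.4127])] [np.float64(0.066), np.float64(0.105), np.float64(0.066), np.float64(0.105)]
[231.42222222 198.86296296] 270 [0.4516 0.3049 0.012 ] depth z 0.015
[array([0.4839, 0.3325]), array([0.489 , 0.2871]), array([0.4202, 0.2774]), array([0.4151, 0.3223])] [np.float64(0.046), np.float64(0.069), np.float64(0.045), np.float64(0.07)]
[545.41666667 226.38888889] 324 [ 0.3575 -0.6082  0.012 ] depth z 0.012
[array([ 0.3976, -0.5444]), array([ 0.4297, -0.5791]), array([ 0.3186, -0.6761]), array([ 0.2874, -0.6416])] [np.float64(0.047), np.float64(0.147), np.float64(0.047), np.float64(0.147)]
0.14057422359817506
((636.20068359375, 13.201919555664062), (318.61700439453125, 248.50563049316406), 89.9832763671875)
[[ 511.90137 -146.0703 ]
 [ 760.407   -146.14284]
 [ 760.5      172.47414]
 [ 511.9944   172.54668]]
housing [ 0.15804844 -0.14660867  0.10058739] [0.76041199 0.02500347 1.50293877]
jar [ 0.15804844 -0.3494499   0.04015717] [0.46026942 0.02500347 1.50293877]
tray [0.15804844 0.02500347 0.03009552] [0.75423938 0.43599053 1.50293877]
```

View pics/crop.png

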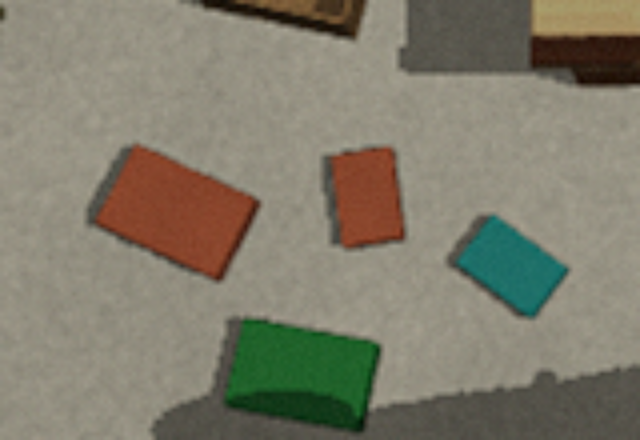

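The crop confirms it: the small terracotta slab is at crop pixel (368,198) and clearly smaller than its same-coloured neighbour at (180,210). I'll move off toward the front of the chest and fit the arm's kinematics on the way, so I can plan the sideways tool pose.

Call:
jog_arm([
  [[5,4,3],[0,0,8],0],
  [[10,8,6],[0,0,16],0],
  [[14,13,9],[0,0,24],0],
  [[17,18,12],[0,0,32],0],
  [[20,23,14],[0,0,40],0],
  [[22,29,15],[0,0,48],0],
  [[23,35,15],[0,0,56],0],
  [[23,41,15],[0,0,64],0],
], newtons=20)

```text
clock: 1.1
position: [0.4095, -0.2074, 0.3763]
ee_rot: [2.387, 2.042, 0.001]
force: [0.5, 0.2, 0.5]
width: 0.176
gripper_force: 0.0
```

```bash
cat > kin.py <<'E'
from h import *
from scipy.optimize import least_squares
def fk(j,p):
    b,c,d1,L1,L2,L3=p
    z=lambda a:R.from_euler('z',a);y=lambda a:R.from_euler('y',a);e=np.array([0,0,1.])
    P=d1*e;r=z(b+j[0])*y(j[1])*z(j[2]);P=P+r.apply(L1*e);r=r*y(j[3])*z(j[4]);W=P+r.apply(L2*e);r=r*y(j[5])*z(j[6]+c);return W+r.apply(L3*e),r,W
E
python3 - <<'E'
from kin import *
import json
s=arm.observe();s0=dict(joints=[1.175,.435,.025,1.574,-.012,1.134,-.075],position=[.18,-.598,.226],ee_rot=[-3.106,-.458,.001])
D=[s0,s]
def res(p):
    o=[]
    for q in D:
        x,r,_=fk(q['joints'],p);o+=list(x-q['position'])+list((R.from_rotvec(q['ee_rot']).inv()*r).as_rotvec())
    return o
best=None
for c in(0,1.57,3.14,-1.57):
    f=least_squares(res,[-2.45,c,.35,.45,.45,.3])
    if best is None or f.cost<best.cost:best=f
print(best.x,best.cost);np.save('p.npy',best.x);print({k:np.round(v,3) for k,v in s.items() if k in('clock','joints','position','ee_rot','force')})
d=dict(np.load('top0.npz'));P=dep(d);q=P[75:175,262:375]
m=(np.abs(q[...,2]-.141)<.004)
for col in range(15,110,15):
    xs=q[:,col,0][m[:,col]];print(q[50,col,1].round(3),xs.min().round(4),xs.max().round(4))
E
```

```text
[-3.26932053e+00 -2.64940818e-01 -1.02131699e+03 -2.23326660e+00
  1.46689144e-01 -1.02378793e+03] 1.297965592053845
{'clock': np.float64(1.1), 'joints': array([ 0.714,  0.093, -0.394,  1.673,  0.036,  1.382,  0.159]), 'position': array([ 0.41 , -0.207,  0.376]), 'ee_rot': array([2.387e+00, 2.042e+00, 1.000e-03]), 'force': array([0.548, 0.248, 0.509])}
0.158 0.5177 0.7123
0.117 0.5128 0.7192
0.075 0.5147 0.711
0.033 0.5162 0.7113
-0.008 0.5138 0.7103
-0.049 0.5175 0.7048
-0.091 0.5168 0.7122
```

```bash
cat > kin.py <<'E'
from h import *
from scipy.optimize import least_squares
import itertools
def fk(j,p,S):
    b,c,d1,L1,L2,L3=p[:6]
    z=lambda a:R.from_euler('z',a);y=lambda a:R.from_euler('y',a);e=np.array([0,0,1.])
    P=d1*e;r=z(b+S[0]*j[0])*y(j[1])*z(S[1]*j[2]);P=P+r.apply(L1*e);r=r*y(j[3])*z(S[2]*j[4]);W=P+r.apply(L2*e);r=r*y(j[5])*z(S[3]*j[6]+c);return W+r.apply(L3*e),r,W
D=[dict(joints=[1.175,.435,.025,1.574,-.012,1.134,-.075],position=[.18,-.598,.226],ee_rot=[-3.106,-.458,.001]),
dict(joints=[ 0.714,  0.093, -0.394,  1.673,  0.036,  1.382,  0.159],position=[.4095,-.2074,.3763],ee_rot=[2.387,2.042,.001])]
def fit():
    out=[]
    for S in itertools.product((1,-1),repeat=4):
      def res(p):
        o=list(.01*(p[2:]-[.35,.45,.45,.3]))
        for q in D:
            x,r,_=fk(q['joints'],p,S);o+=list(x-q['position'])+list((R.from_rotvec(q['ee_rot']).inv()*r).as_rotvec())
        return o
      for c in(0,1.57,3.14,-1.57):
       for b in (0,1.57,-1.57,3.1):
        f=least_squares(res,[b,c,.35,.45,.45,.3]);out.append((f.cost,S,f.x.round(4).tolist()))
    return sorted(out,key=lambda t:t[0])[:6]
E
python3 -c "
from kin import *
for o in fit():print(o)"
```

```text
(np.float64(3.142386777847335e-05), (-1, -1, -1, -1), [-0.0942, 1.4766, 0.2605, 0.5961, 0.4135, 0.4001])
(np.float64(3.1423867778474486e-05), (-1, -1, -1, -1), [-0.0942, 1.4766, 0.2605, 0.5961, 0.4135, 0.4001])
(np.float64(3.142386777847455e-05), (-1, -1, -1, -1), [-0.0942, -4.8066, 0.2605, 0.5961, 0.4135, 0.4001])
(np.float64(3.1423867778475095e-05), (-1, -1, -1, -1), [-0.0942, 1.4766, 0.2605, 0.5961, 0.4135, 0.4001])
(np.float64(3.1423867778475516e-05), (-1, -1, -1, -1), [-0.0942, 1.4766, 0.2605, 0.5961, 0.4135, 0.4001])
(np.float64(3.142386777847595e-05), (-1, -1, -1, -1), [-0.0942, 1.4766, 0.2605, 0.5961, 0.4135, 0.4001])
```

```bash
cat >> kin.py <<'E'
LO=np.array([-2.62,-.44,-1.27,.08,-1.32,.12,-2.74]);HI=np.array([2.62,2.09,1.32,2.57,4.46,2,2.74])
PB=[-0.0942, 1.4766, 0.2605, 0.5961, 0.4135, 0.4001];SB=(-1,-1,-1,-1)
def ik(x,Rt,q0,w=.003):
    f=lambda q:np.r_[10*(fk(q,PB,SB)[0]-x),3*(Rt.inv()*fk(q,PB,SB)[1]).as_rotvec(),w*(q-q0)]
    s=least_squares(f,np.clip(q0,LO+.01,HI-.01),bounds=(LO+.02,HI-.02),max_nfev=80);return s.x,np.abs(f(s.x)[:6]).max()
def Rd(az,el,flip=0):
    a=np.radians(az);e=np.radians(el);d=np.array([np.cos(a)*np.cos(e),np.sin(a)*np.cos(e),np.sin(e)])
    y=np.array([-np.sin(a),np.cos(a),0])*(1-2*flip);return R.from_matrix(np.c_[np.cross(y,d),y,d])
E
python3 - <<'E'
from kin import *
rng=np.random.default_rng(0)
for az,y in((-75,.13),(-45,.13),(-20,.1),(0,.05),(45,-.08),(75,-.1)):
  for el in (0,):
   for fl in (0,1):
    best=[]
    for k in range(12):
        q0=rng.uniform(LO,HI)
        q,e=ik([.52,y,.11],Rd(az,el,fl),q0)
        if e<.01:
            q2,e2=ik([.73,y,.31],Rd(az,el,fl),q)
            best.append((np.max(np.maximum(0,.15-np.minimum(q-LO,HI-q)))+e2,q,q2,e2))
    if best:
        b=min(best,key=lambda t:t[0]);print(az,el,fl,len(best),b[1].round(2),fk(b[1],PB,SB)[2].round(2),b[2].round(2),round(b[3],3))
    else: print(az,el,fl,'none')
E
```

```text
Traceback (most recent call last):
  File "kin.py", line 26, in ik
    s=least_squares(f,np.clip(q0,LO+.01,HI-.01),bounds=(LO+.02,HI-.02),max_nfev=80);return s.x,np.abs(f(s.x)[:6]).max()
ValueError: Initial guess is outside of provided bounds
```

```bash
sed -i 's/LO+.01,HI-.01/LO+.03,HI-.03/' kin.py
cat > t.py <<'E'
from kin import *
rng=np.random.default_rng(0)
for az,y in((-75,.13),(-45,.13),(-20,.1),(0,.05),(45,-.08),(75,-.1)):
   for fl in (0,1):
    best=[]
    for k in range(12):
        q0=rng.uniform(LO,HI)
        q,e=ik([.52,y,.11],Rd(az,0,fl),q0)
        if e<.01:
            q2,e2=ik([.73,y,.31],Rd(az,0,fl),q)
            best.append((np.max(np.maximum(0,.15-np.minimum(q-LO,HI-q)))+e2,q,q2,e2))
    if best:
        b=min(best,key=lambda t:t[0]);print(az,fl,len(best),b[1].round(2),fk(b[1],PB,SB)[2].round(2),b[2].round(2),round(b[3],3))
    else: print(az,fl,'none')
E
time python3 t.py
```

```text
-75 0 6 [-1.02  1.15  0.05  1.7   0.94  1.71 -1.4 ] [0.42 0.52 0.11] [-0.87  1.01  0.18  1.29  1.18  1.79 -0.83] 0.0
-75 1 8 [-0.9   1.15 -0.13  1.7   1.01  1.83  1.66] [0.42 0.52 0.11] [-0.78  1.   -0.    1.29  1.28  1.89  2.28] 0.0
-45 0 9 [-1.21  1.13  0.1   2.17  1.29  1.45 -1.78] [0.24 0.41 0.11] [-1.01  0.81  0.27  1.89  1.53  1.37 -1.2 ] 0.0
-45 1 4 [-1.3   1.14  0.22  2.17  1.27  1.34  1.39] [0.24 0.41 0.11] [-1.09  0.83  0.4   1.89  1.5   1.28  1.95] 0.0
-20 0 none
-20 1 none
0 0 none
0 1 none
45 0 4 [ 1.65  1.69 -1.22  2.27 -0.38  0.28 -2.51] [ 0.24 -0.36  0.11] [ 1.27  1.19 -1.25  1.97 -1.2   0.51 -2.23] 0.0
45 1 1 [ 1.26  1.23 -0.5   2.27 -1.3   1.03  1.62] [ 0.24 -0.36  0.11] [ 1.23  1.11 -1.14  1.97 -1.3   0.63  0.99] 0.0
75 0 3 [ 0.8   1.14 -0.06  1.76 -0.96  1.67 -1.89] [ 0.42 -0.49  0.11] [ 0.66  0.98 -0.18  1.36 -1.2   1.75 -2.47] 0.0
75 1 6 [ 0.9   1.15 -0.21  1.76 -0.9   1.56  1.17] [ 0.42 -0.49  0.11] [ 0.74  1.   -0.34  1.36 -1.11  1.66  0.63] 0.0
real	0m23.940s
user	0m24.532s
sys	0m0.112s
```

Run:
```python
from kin import *
s=arm.observe();Rc=R.from_rotvec(s['ee_rot']);Rt=Rd(-45,-10,0)
rv=(Rt*Rc.inv()).as_rotvec();print(np.degrees(rv).round(1),np.degrees(np.linalg.norm(rv)))
q=s['joints'];x0=s['position']
for t in np.linspace(.1,1,10):
    q,e=ik(x0+t*(np.array([.44,.22,.27])-x0),R.from_rotvec(rv*t)*Rc,q);print(t.round(1),q.round(2),round(e,4),fk(q,PB,SB)[2].round(2))
for x in([.44,.216,.11],[.526,.13,.103],[.73,.13,.32]):
    q,e=ik(x,Rt,q);print(q.round(2),round(e,4))
```

```text
[-78.5 -25.6  44.6] 93.87531900883074
0.1 [ 0.64  0.01 -0.46  1.79  0.13  1.26  0.06] 0.0 [ 0.39 -0.11  0.76]
0.2 [ 0.56 -0.05 -0.57  1.9   0.25  1.16 -0.1 ] 0.0 [ 0.37 -0.02  0.74]
0.3 [ 0.47 -0.07 -0.72  1.99  0.41  1.11 -0.33] 0.0 [0.35 0.07 0.71]
0.4 [ 0.35 -0.03 -0.87  2.06  0.61  1.15 -0.63] 0.0 [0.32 0.16 0.67]
0.5 [ 0.12  0.09 -0.97  2.11  0.81  1.3  -0.95] 0.0 [0.29 0.23 0.63]
0.6 [-0.15  0.25 -0.97  2.14  0.93  1.49 -1.21] 0.0 [0.27 0.3  0.57]
0.7 [-0.4   0.41 -0.93  2.15  1.    1.67 -1.38] 0.0 [0.24 0.37 0.52]
0.8 [-0.6   0.55 -0.87  2.14  1.04  1.81 -1.49] 0.0 [0.21 0.42 0.46]
0.9 [-0.75  0.68 -0.81  2.12  1.09  1.92 -1.55] 0.0 [0.18 0.46 0.4 ]
1.0 [-0.91  0.79 -0.68  2.09  1.13  1.98 -1.55] 0.0 [0.16 0.5  0.34]
[-0.96  1.08 -0.59  2.1   1.19  1.88 -1.82] 0.0
[-0.77  1.07 -0.51  2.2   1.4   1.82 -1.81] 0.0
[-0.54  0.71 -0.45  1.86  1.63  1.67 -1.04] 0.0
```

Call:
jog_arm([
  [[0.3,3.9,-0.5],[-7.1,-2.3,4.05],0],
  [[0.6,7.8,-1],[-14.2,-4.6,8.1],0],
  [[0.9,11.7,-1.5],[-21.4,-7,12.2],0],
  [[1.2,15.6,-2.5],[-28.5,-9.3,16.2],0],
  [[1.5,19.5,-3.5],[-35.7,-11.6,20.3],0],
  [[1.8,23.4,-4.5],[-42.8,-14,24.3],0],
  [[2.1,27.3,-6],[-50,-16.3,28.4],0],
  [[2.4,31,-7],[-57.1,-18.6,32.4],0],
])

```text
clock: 2.1
position: [0.4332, 0.1003, 0.3062]
ee_rot: [1.13, 1.822, -0.462]
force: [1.0, -0.9, -0.3]
width: 0.004
gripper_force: 0.0
```

```bash
cat > st.py <<'E'
from kin import *
s=arm.observe();print({k:np.round(v,3).tolist() for k,v in s.items() if k in('clock','joints','position','force')})
Rc=R.from_rotvec(s['ee_rot']);print('fk err',fk(s['joints'],PB,SB)[0]-s['position'])
print('turn left',np.degrees((Rd(-45,-10,0)*Rc.inv()).as_rotvec()).round(1))
E
python3 st.py
```

```text
{'clock': 2.1, 'joints': [-0.283, 0.449, -1.03, 2.083, 1.019, 1.795, -1.278], 'position': [0.433, 0.1, 0.306], 'force': [1.013, -0.864, -0.318]}
fk err [ 0.01486834 -0.02931742  0.02295353]
turn left [-21.7  -6.7  12.3]
```

Call:
jog_arm([
  [[0.2,3.9,-1.2],[-7.2,-2.2,4.1],0],
  [[0.4,7.8,-2.4],[-14.5,-4.5,8.2],0],
  [[0.7,11.6,-3.6],[-21.7,-6.7,12.3],0],
  [[0.7,11.6,-8],[-21.7,-6.7,12.3],0],
  [[0.7,11.6,-13],[-21.7,-6.7,12.3],0],
  [[0.7,11.6,-17],[-21.7,-6.7,12.3],0],
  [[0.7,11.6,-19],[-21.7,-6.7,12.3],0],
  [[0.7,11.6,-19],[-21.7,-6.7,12.3],0],
])

```text
clock: 3.1
position: [0.4397, 0.2147, 0.1153]
ee_rot: [0.684, 1.647, -0.576]
force: [0.2, 0.0, 0.2]
width: 0.002
gripper_force: 0.0
```

```bash
python3 st.py; python3 -c "
from h import *
d=cam('scene');save(d,'s1.png')
w=cam('wrist');save(w,'w1.png')
cv2.imwrite('pics/c1.png',np.vstack([cv2.resize(d['img'][100:300,200:520,::-1],(640,400)),])) "
```

```text
{'clock': 3.1, 'joints': [-0.883, 1.025, -0.581, 2.04, 1.176, 1.903, -1.62], 'position': [0.44, 0.215, 0.115], 'force': [0.243, 0.037, 0.235]}
fk err [ 0.02567423 -0.01460566  0.0233223 ]
turn left [-0.  -0.2  0.2]
```

View pics/c1.png

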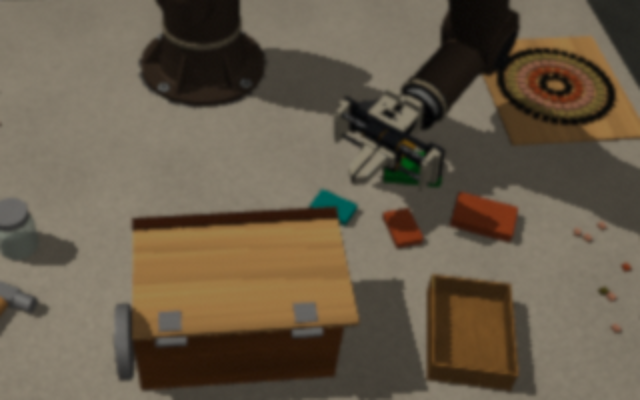

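The picture shows the closed fingers level and aimed at the lid's left front corner: the tip is at about (357,180) and the corner at (338,210). There's a dark strip in front of the lid, so I'll measure it before sliding under.

```bash
python3 -c "
from h import *
d=dict(np.load('top0.npz'));P=dep(d)
for v in range(154,176,1):print(v,P[v,330].round(3),P[v,278].round(3),d['img'][v,330])
d=dict(np.load('scene0.npz'));P=dep(d)
for v in range(202,220):print(v,P[v,320].round(3),d['img'][v,320])
"
```

```text
154 [0.547 0.013 0.143] [0.549 0.155 0.145] [170 161 113]
155 [0.545 0.013 0.142] [0.548 0.155 0.138] [165 150 100]
156 [0.542 0.013 0.14 ] [0.543 0.155 0.143] [167 137  96]
157 [0.539 0.013 0.14 ] [0.542 0.155 0.14 ] [157 125  85]
158 [0.537 0.013 0.136] [0.538 0.155 0.144] [109  81  55]
159 [0.533 0.013 0.143] [0.536 0.155 0.141] [38 18  4]
160 [0.528 0.013 0.15 ] [0.532 0.155 0.143] [43 20  7]
161 [0.526 0.013 0.148] [0.529 0.155 0.143] [53 31 21]
162 [0.523 0.013 0.147] [0.527 0.155 0.142] [52 28 15]
163 [0.52  0.013 0.148] [0.523 0.155 0.147] [49 29 15]
164 [0.517 0.013 0.151] [0.52  0.155 0.146] [48 20 13]
165 [0.514 0.013 0.149] [0.517 0.155 0.146] [54 36 27]
166 [0.515 0.013 0.135] [0.515 0.155 0.142] [41 29 18]
167 [0.534 0.012 0.05 ] [0.515 0.156 0.135] [33 19 11]
168 [0.534 0.012 0.038] [ 0.548  0.169 -0.004] [37 20 13]
169 [0.536 0.012 0.019] [0.543 0.168 0.001] [36 22 13]
170 [0.534 0.012 0.014] [ 0.541  0.168 -0.   ] [45 30 16]
171 [0.534 0.012 0.002] [ 0.539  0.169 -0.007] [112 107  93]
172 [ 0.533  0.012 -0.005] [ 0.535  0.169 -0.002] [161 156 141]
173 [ 0.529  0.012 -0.002] [0.531 0.168 0.001] [150 146 131]
174 [ 0.527  0.012 -0.005] [0.528 0.168 0.   ] [150 147 130]
175 [0.523 0.012 0.   ] [ 0.525  0.168 -0.001] [153 148 133]
202 [ 0.375  0.046 -0.001] [127 118 103]
203 [0.382 0.046 0.002] [127 119 103]
204 [0.385 0.045 0.   ] [127 118 102]
205 [0.393 0.045 0.004] [108  98  83]
206 [0.521 0.032 0.148] [64 50 39]
207 [0.523 0.032 0.145] [43 21 10]
208 [0.525 0.032 0.143] [43 19  7]
209 [0.531 0.032 0.147] [43 20  9]
210 [0.538 0.031 0.149] [40 21 10]
211 [0.539 0.031 0.146] [48 30 16]
212 [0.539 0.031 0.142] [89 64 35]
213 [0.544 0.031 0.143] [132  98  55]
214 [0.545 0.031 0.14 ] [147 113  64]
215 [0.553 0.03  0.145] [149 119  69]
216 [0.555 0.03  0.143] [148 118  69]
217 [0.557 0.03  0.141] [148 114  65]
218 [0.562 0.029 0.143] [148 112  64]
219 [0.566 0.029 0.144] [147 109  62]
```

Call:
jog_arm([
  [[1,-1,-1],[0,0,0],0],
  [[3,-3,-1],[0,0,0],0],
  [[5,-5,-1],[0,0,0],0],
  [[6.5,-6.7,-1],[0,0,0],0],
  [[7.4,-7.6,-1],[0,0,0],0],
  [[7.4,-7.6,-0.5],[0,0,0],0],
  [[7.4,-7.6,0],[0,0,0],0],
  [[7.4,-7.6,0.3],[0,0,0],0],
])

```text
clock: 4.2
position: [0.5136, 0.14, 0.1199]
ee_rot: [0.686, 1.648, -0.571]
force: [-0.4, 0.3, -0.5]
width: 0.007
gripper_force: 0.0
```

Call:
jog_arm([
  [[0,0,0.2],[0,0,0],0],
  [[0,0,0.5],[0,0,0],0],
  [[0,0,0.9],[0,0,0],0],
  [[0.1,0,1.5],[0,0,0],0],
  [[0.1,0,2.2],[0,0,0],0],
  [[0.2,0,3.0],[0,0,0],0],
  [[0.4,0,3.7],[0,0,0],0],
  [[0.5,0,4.4],[0,0,0],0],
])

```text
clock: 5.2
position: [0.5191, 0.1389, 0.1643]
ee_rot: [0.686, 1.646, -0.573]
force: [-0.8, -0.6, 0.9]
width: 0.002
gripper_force: 0.0
```

```bash
cat > lid.py <<'E'
from h import *
def lid():
    d=cam('scene');P=dep(d);o=[]
    q=P[(P[...,1]>-.11)&(P[...,1]<.08)&(P[...,0]>.45)&(P[...,0]<.9)&(P[...,2]>.125)&(P[...,2]<.36)]
    q=q[np.hypot(q[:,0]-.714,q[:,2]-.131)<.215];return d,q
if __name__=='__main__':
    d,q=lid();import sys
    if len(sys.argv)>1: save(d,sys.argv[1])
    a=np.arctan2(q[:,2]-.141,.714-q[:,0]);r=np.hypot(q[:,0]-.714,q[:,2]-.141)
    print(len(q),'angle',np.percentile(a[r>.08],[10,50,90]).round(3));s=arm.observe();print(s['clock'],s['position'].round(4),s['force'].round(2),s['joints'].round(2))
E
python3 lid.py s2.png; python3 -c "
from h import *
i=cv2.imread('pics/s2.png');cv2.imwrite('pics/c2.png',cv2.resize(i[100:300,200:520],(640,400)))"
```

```text
4332 angle [-0.01   0.01   0.034]
5.25 [0.5192 0.139  0.165 ] [ 0.96 -0.32  0.76] [-0.7   0.89 -0.54  2.13  1.34  1.83 -1.49]
```

View pics/c2.png

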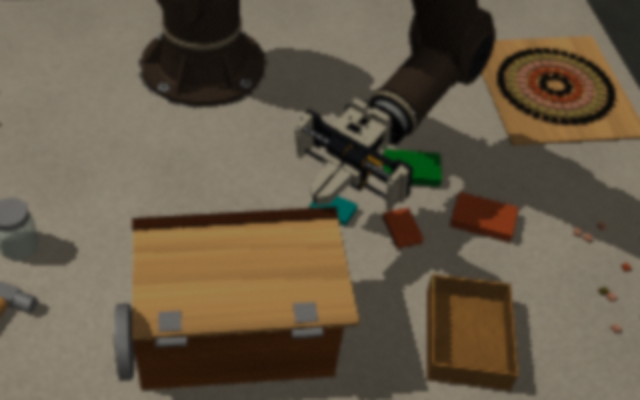

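Run:
```python
from h import *
d=cam('scene');P=dep(d);M=np.linalg.inv(d['M'])
def pr(x):
    c=M[:3,:3]@x+M[:3,3];return (c[:2]/c[2]*[d['fx'],d['fy']]+[d['cx'],d['cy']])
s=arm.observe();t=s['position'];print('tcp px',pr(t),'crop',(pr(t)-[200,100])*2)
for x in([.514,.1725,.141],[.514,-.1275,.141],[.714,.1725,.141]):print((pr(np.array(x))-[200,100])*2)
q=P[(P[...,2]>.155)&(P[...,2]<.2)&(P[...,0]>.4)&(P[...,0]<.56)&(P[...,1]<.2)&(P[...,1]>.1)]
dd=np.array([.707,-.707]);k=q[:,:2]@dd;i=np.argsort(k)[::-1][:25];print(q[i].round(3).tolist())
```

```text
tcp px [356.47778408 199.71316968] crop [312.95556815 199.42633935]
[333.66722781 206.15775213]
[130.33071451 217.51568848]
[357.2832333  319.21823897]
[[0.523, 0.139, 0.176], [0.525, 0.142, 0.178], [0.519, 0.137, 0.172], [0.521, 0.14, 0.169], [0.52, 0.139, 0.177], [0.518, 0.138, 0.162], [0.522, 0.143, 0.171], [0.523, 0.143, 0.163], [0.517, 0.137, 0.174], [0.524, 0.145, 0.177], [0.52, 0.14, 0.164], [0.524, 0.145, 0.173], [0.517, 0.138, 0.165], [0.52, 0.141, 0.16], [0.517, 0.139, 0.156], [0.515, 0.137, 0.176], [0.521, 0.144, 0.156], [0.519, 0.142, 0.18], [0.516, 0.14, 0.177], [0.522, 0.146, 0.162], [0.524, 0.148, 0.172], [0.523, 0.148, 0.176], [0.522, 0.147, 0.157], [0.518, 0.143, 0.175], [0.526, 0.151, 0.174]]
```

Call:
jog_arm([
  [[-3.5,3.5,0],[0,0,0],0],
  [[-4,4,-4],[0,0,0],0],
  [[-4,4,-6.3],[0,0,0],0],
  [[-2,2,-6.3],[0,0,0],0],
  [[-0.8,0.8,-6.3],[0,0,0],0],
  [[-0.2,0.2,-6.3],[0,0,0],0],
  [[0.3,-0.3,-6.3],[0,0,0],0],
  [[0.6,-0.6,-6.3],[0,0,0],0],
])

```text
clock: 6.3
position: [0.525, 0.1331, 0.1007]
ee_rot: [0.686, 1.647, -0.572]
force: [0.0, 0.0, 0.2]
width: 0.001
gripper_force: 0.0
```

Call:
jog_arm([
  [[0.2,-0.2,0],[0,0,0],0],
  [[0.2,-0.2,0.6],[0,0,0],0],
  [[0.2,-0.2,1.2],[0,0,0],0],
  [[0.2,-0.2,1.7],[0,0,0],0],
  [[0.2,-0.2,2.1],[0,0,0],0],
  [[0.2,-0.2,2.5],[0,0,0],0],
  [[0.2,-0.2,2.9],[0,0,0],0],
])

```text
clock: 7.18
position: [0.5269, 0.1311, 0.1296]
ee_rot: [0.686, 1.647, -0.573]
force: [0.8, 0.0, -4.1]
width: 0.004
gripper_force: 1.6
```

```bash
python3 lid.py
```

```text
4554 angle [0.065 0.086 0.109]
7.225 [0.5269 0.1311 0.1301] [ 1.19  0.44 -3.08] [-0.7   0.96 -0.5   2.13  1.37  1.81 -1.55]
```

Call:
jog_arm([
  [[0.1,0,0.7],[0,0,0],0],
  [[0.2,0,1.5],[0,0,0],0],
  [[0.4,0,2.2],[0,0,0],0],
  [[0.6,0,2.9],[0,0,0],0],
  [[0.9,0,3.6],[0,0,0],0],
  [[1.2,0,4.3],[0,0,0],0],
  [[1.5,0,5.0],[0,0,0],0],
  [[1.8,0,5.6],[0,0,0],0],
])

```text
clock: 8.22
position: [0.5451, 0.1309, 0.1861]
ee_rot: [0.686, 1.647, -0.573]
force: [-3.4, 0.4, -2.3]
width: 0.006
gripper_force: 2.0
```

```bash
python3 lid.py
```

```text
5300 angle [0.385 0.408 0.434]
8.275 [0.5454 0.1309 0.1868] [-3.32 -0.28 -1.53] [-0.66  0.84 -0.52  2.12  1.38  1.81 -1.41]
```

Call:
jog_arm([
  [[0.3,0,0.7],[0,0,0],0],
  [[0.6,0,1.3],[0,0,0],0],
  [[1.0,0,2.0],[0,0,0],0],
  [[1.35,0,2.6],[0,0,0],0],
  [[1.75,0,3.2],[0,0,0],0],
  [[2.2,0,3.8],[0,0,0],0],
  [[2.6,0,4.4],[0,0,0],0],
  [[3.1,0,4.9],[0,0,0],0],
])

```text
clock: 9.28
position: [0.5762, 0.1309, 0.2351]
ee_rot: [0.686, 1.647, -0.573]
force: [-3.9, 0.3, -0.3]
width: 0.006
gripper_force: 2.0
```

```bash
python3 lid.py
```

```text
5662 angle [0.726 0.749 0.775]
9.325 [0.5768 0.1309 0.2357] [-3.22 -0.05 -0.6 ] [-0.62  0.75 -0.51  2.07  1.42  1.8  -1.26]
```

Call:
jog_arm([
  [[0.5,0,0.5],[0,0,0],0],
  [[1.0,0,1.0],[0,0,0],0],
  [[1.55,0,1.5],[0,0,0],0],
  [[2.1,0,2.0],[0,0,0],0],
  [[2.7,0,2.4],[0,0,0],0],
  [[3.3,0,2.8],[0,0,0],0],
  [[3.9,0,3.2],[0,0,0],0],
  [[4.4,0,3.5],[0,0,0],0],
])

```text
clock: 10.32
position: [0.6203, 0.1309, 0.2699]
ee_rot: [0.686, 1.647, -0.573]
force: [-3.3, -0.6, 0.3]
width: 0.007
gripper_force: 1.6
```

```bash
python3 lid.py
```

```text
5593 angle [1.063 1.087 1.116]
10.375 [0.6208 0.1309 0.2703] [-2.54 -0.49  0.74] [-0.57  0.71 -0.49  1.99  1.48  1.77 -1.12]
```

Call:
jog_arm([
  [[0.25,0,0.13],[0,0,0],0],
  [[0.5,0,0.25],[0,0,0],0],
  [[0.75,0,0.37],[0,0,0],0],
  [[1.0,0,0.49],[0,0,0],0],
  [[1.25,0,0.6],[0,0,0],0],
  [[1.5,0,0.71],[0,0,0],0],
  [[1.75,0,0.82],[0,0,0],0],
  [[2.0,0,0.92],[0,0,0],0],
])

```text
clock: 11.38
position: [0.6401, 0.131, 0.2789]
ee_rot: [0.686, 1.647, -0.573]
force: [-3.4, 1.2, 1.2]
width: 0.006
gripper_force: 1.2
```

```bash
python3 lid.py
```

```text
5415 angle [1.195 1.219 1.249]
11.425 [0.6404 0.131  0.279 ] [-1.98  0.45  0.23] [-0.55  0.7  -0.48  1.96  1.51  1.75 -1.07]
```

Call:
jog_arm([
  [[0.27,0,0.09],[0,0,0],0],
  [[0.54,0,0.18],[0,0,0],0],
  [[0.8,0,0.26],[0,0,0],0],
  [[1.06,0,0.35],[0,0,0],0],
  [[1.32,0,0.43],[0,0,0],0],
  [[1.58,0,0.5],[0,0,0],0],
  [[1.84,0,0.58],[0,0,0],0],
  [[2.1,0,0.65],[0,0,0],0],
])

```text
clock: 12.42
position: [0.6611, 0.131, 0.2853]
ee_rot: [0.686, 1.647, -0.573]
force: [-1.8, 0.0, -0.2]
width: 0.008
gripper_force: 0.6
```

```bash
python3 lid.py
```

```text
5138 angle [1.328 1.353 1.389]
12.475 [0.6614 0.1309 0.2855] [-0.41  0.34  0.45] [-0.53  0.7  -0.47  1.92  1.54  1.73 -1.02]
```

Call:
jog_arm([
  [[0.24,0,0.05],[0,0,0],0],
  [[0.48,0,0.1],[0,0,0],0],
  [[0.72,0,0.15],[0,0,0],0],
  [[0.96,0,0.2],[0,0,0],0],
  [[1.2,0,0.24],[0,0,0],0],
  [[1.4,0,0.28],[0,0,0],0],
])

```text
clock: 13.22
position: [0.6751, 0.131, 0.2881]
ee_rot: [0.686, 1.647, -0.573]
force: [0.0, -0.9, 1.2]
width: 0.008
gripper_force: 0.1
```

```bash
python3 lid.py
```

```text
4899 angle [1.415 1.44  1.478]
13.275 [0.6753 0.1309 0.2882] [-0.29  0.31  0.49] [-0.52  0.71 -0.46  1.89  1.55  1.72 -1.  ]
```

Call:
jog_arm([
  [[0.24,0,0.02],[0,0,0],0],
  [[0.48,0,0.04],[0,0,0],0],
  [[0.7,0,0.06],[0,0,0],0],
  [[0.7,0,0.06],[0,0,0],0],
  [[0.7,0,0.06],[0,0,0],0],
])

```text
clock: 13.9
position: [0.6819, 0.131, 0.2887]
ee_rot: [0.686, 1.647, -0.573]
force: [0.2, 1.2, 1.1]
width: 0.004
gripper_force: 0.0
```

```bash
python3 lid.py
```

```text
4314 angle [1.569 1.598 1.642]
13.95 [0.6818 0.131  0.2887] [-0.06  0.55  0.18] [-0.52  0.71 -0.46  1.88  1.56  1.72 -0.99]
```

The lid passed its balance point by itself: 1.60 rad with no contact force. I'll back away and turn the tool down over the slab.

Run:
```python
from kin import *
s=arm.observe();Rc=R.from_rotvec(s['ee_rot']);a=np.radians(98)
y=np.array([np.cos(a),np.sin(a),0]);z=np.array([0,0,-1.]);Rt=R.from_matrix(np.c_[np.cross(y,z),y,z])
rv=(Rt*Rc.inv()).as_rotvec();print(np.degrees(rv).round(1),np.degrees(np.linalg.norm(rv)))
q=s['joints'];x0=s['position'];
for t in np.linspace(.2,1,5):
    q,e=ik(x0+t*(np.array([.45,.305,.25])-x0),R.from_rotvec(rv*t)*Rc,q);print(q.round(2),round(e,4))
```

```text
[26.2 78.  44.1] 93.38465522064655
[-0.5   0.56 -0.63  2.02  1.46  1.51 -0.91] 0.0
[-0.35  0.43 -0.79  2.    1.25  1.29 -0.57] 0.0
[-0.14  0.37 -0.96  1.93  0.98  1.16 -0.17] 0.0
[ 0.04  0.42 -1.16  1.83  0.73  1.18  0.18] 0.0
[ 0.1   0.54 -1.25  1.73  0.53  1.27  0.44] 0.0
```

Call:
jog_arm([
  [[-3,1,0],[0,0,0],0],
  [[-8,4,1],[0,0,0],0],
  [[-13,7,2],[0,0,0],0],
  [[-17,10,3],[0,0,0],0],
])

```text
clock: 14.45
position: [0.5101, 0.2319, 0.319]
ee_rot: [0.685, 1.647, -0.573]
force: [1.1, 1.3, -0.5]
width: 0.006
gripper_force: 0.0
```

Call:
jog_arm([
  [[-0.6,0.7,0],[2.6,7.8,4.4],0.3],
  [[-1.2,1.4,0],[5.2,15.6,8.8],0.5],
  [[-1.8,2.1,0],[7.9,23.4,13.2],0.8],
  [[-2.4,2.8,0],[10.5,31.2,17.6],1],
  [[-3,3.5,0],[13.1,39,22],1],
  [[-3.6,4.2,-1],[15.7,46.8,26.5],1],
  [[-4.8,5.6,-2],[18.3,54.6,30.9],1],
  [[-6,7.3,-3],[21,62.4,35.3],1],
])

```text
clock: 15.45
position: [0.4514, 0.3042, 0.2894]
ee_rot: [0.019, 2.874, -0.156]
force: [1.0, -0.2, -0.6]
width: 0.827
gripper_force: 0.0
```

```bash
cat > st2.py <<'E'
from kin import *
import sys
az=float(sys.argv[1])
s=arm.observe();Rc=R.from_rotvec(s['ee_rot']);a=np.radians(az)
y=np.array([np.cos(a),np.sin(a),0]);z=np.array([0,0,-1.]);Rt=R.from_matrix(np.c_[np.cross(y,z),y,z])
print(np.degrees((Rt*Rc.inv()).as_rotvec()).round(1),s['position'].round(4),s['joints'].round(2),s['clock'],s['force'].round(1))
E
python3 st2.py 98
```

```text
[ 5.1 15.5  8.7] [0.4514 0.3042 0.2894] [-0.11  0.33 -0.98  1.75  0.6   1.23  0.28] 15.45 [ 1.  -0.2 -0.6]
```

Call:
jog_arm([
  [[0,0,-2],[2.6,7.8,4.4],1],
  [[0,0,-5],[5.1,15.5,8.7],1],
  [[0,0,-9],[5.1,15.5,8.7],1],
  [[0,0,-12],[5.1,15.5,8.7],1],
  [[0,0,-13],[5.1,15.5,8.7],1],
  [[0,0,-13],[5.1,15.5,8.7],1],
])

```text
clock: 16.2
position: [0.4517, 0.304, 0.1588]
ee_rot: [-0.217, 3.132, -0.004]
force: [-0.1, 0.1, 0.7]
width: 0.998
gripper_force: 0.0
```

```bash
python3 lid.py; python3 st2.py 98
python3 - <<'E'
from h import *
d=cam('wrist');save(d,'w2.png')
hsv=cv2.cvtColor(d['img'],cv2.COLOR_RGB2HSV)
m=(((hsv[...,0]<12)|(hsv[...,0]>172))&(hsv[...,1]>120)&(hsv[...,2]>50)).astype(np.uint8)
n,l,st,c=cv2.connectedComponentsWithStats(m)
for i in range(1,n):
    if st[i,4]>400:
        cs,_=cv2.findContours((l==i).astype(np.uint8),0,1);r=cv2.minAreaRect(max(cs,key=len))
        b=[ray(d,*q,0.016)[:2].round(4) for q in cv2.boxPoints(r)];print(c[i],st[i],np.mean(b,0),b)
E
```

```text
4324 angle [1.57  1.597 1.641]
16.25 [0.452  0.3045 0.1596] [-0.51  1.61  0.19] [-0.01  0.57 -0.98  1.8   0.54  1.07  0.52]
[0.1 0.2 0.1] [0.452  0.3045 0.1596] [-0.01  0.57 -0.98  1.8   0.54  1.07  0.52] 16.25 [-0.5  1.6  0.2]
[448.34241628 192.51346028] [ 391  144  119  100 6092] [0.444475 0.4484  ] [array([0.4503, 0.3845]), array([0.3895, 0.4112]), array([0.4359, 0.5105]), array([0.5022, 0.4874])]
[316.72615708 185.542777  ] [ 294  153   45   66 2852] [0.4528   0.306925] [array([0.4216, 0.2801]), array([0.4154, 0.3241]), array([0.4838, 0.3351]), array([0.4904, 0.2884])]
```

View pics/w2.png

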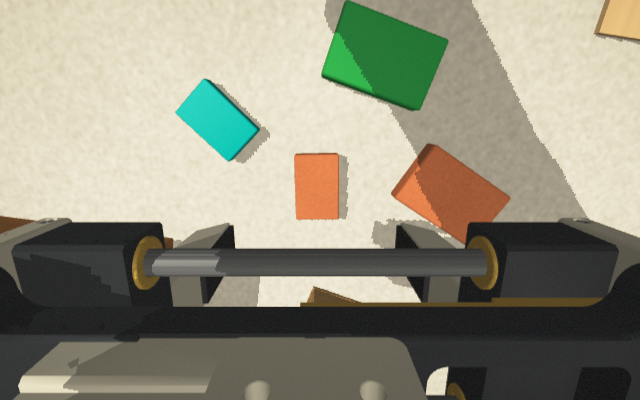

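The wrist view shows the small terracotta slab at (317,186), centred between the open fingers and square to them; its larger neighbour is at (450,193), clear of the descent.

Call:
jog_arm([
  [[0.1,0.2,-5],[0,0,0],0.75],
  [[0.1,0.2,-10],[0,0,0],0.75],
  [[0.1,0.2,-13],[0,0,0],0.75],
  [[0.1,0.2,-14.7],[0,0,0],0.75],
  [[0.1,0.2,-15.4],[0,0,0],0.75],
  [[0.1,0.2,-15.4],[0,0,0],0.4],
  [[0.1,0.2,-15.4],[0,0,0],0.35],
  [[0.1,0.2,-15.4],[0,0,0],0.35],
], newtons=20)

```text
clock: 17.3
position: [0.4534, 0.3064, 0.0056]
ee_rot: [-0.216, 3.131, -0.003]
force: [0.3, -0.4, 4.7]
width: 0.5
gripper_force: 19.9
```

Call:
jog_arm([
  [[0,0,0],[0,0,0],0.3],
  [[0,0,0],[0,0,0],0.3],
  [[0,0,1],[0,0,0],0.3],
  [[0,0,3],[0,0,0],0.3],
  [[0,0,5],[0,0,0],0.3],
])

```text
clock: 17.92
position: [0.4529, 0.3062, 0.0564]
ee_rot: [-0.216, 3.132, -0.003]
force: [0.6, -0.1, -1.0]
width: 0.501
gripper_force: 19.9
```

Call:
jog_arm([
  [[0,0,4],[0,0,0],0.3],
  [[0,0,9],[0,0,0],0.3],
  [[0,0,14],[0,0,-4],0.3],
  [[0,0,15],[0,0,-8.3],0.3],
  [[0,0,15],[0,0,-8.3],0.3],
])

```text
clock: 18.55
position: [0.4531, 0.3065, 0.2067]
ee_rot: [0.01, 3.137, -0.002]
force: [-0.2, -0.8, -2.1]
width: 0.497
gripper_force: 19.9
```

```bash
python3 st2.py 90;python3 - <<'E'
from h import *
d=cam('top');save(d,'t3.png');P=dep(d)
q=P[90:175,260:390];q=q.reshape(-1,3)
for y in(.05,.08,.11):
    k=q[(abs(q[:,1]-y)<.0015)];k=k[np.argsort(k[:,0])];print(y,[(round(float(a),3),round(float(c),3)) for a,_,c in k])
k=q[(abs(q[:,0]-.6)<.002)];k=k[np.argsort(k[:,1])];print([(round(float(a),3),round(float(c),3)) for _,a,c in k])
cv2.imwrite('pics/c3.png',cv2.resize(d['img'][60:260,160:420,::-1],(780,600)))
E
```

```text
[0.1 0.3 0.4] [0.4531 0.3065 0.2067] [-0.01  0.51 -0.98  1.74  0.46  1.15  0.44] 18.55 [-0.2 -0.8 -2.1]
0.05 [(0.341, 0.756), (0.341, 0.756), (0.343, 0.755), (0.343, 0.754), (0.345, 0.754), (0.347, 0.752), (0.347, 0.75), (0.349, 0.75), (0.349, 0.75), (0.35, 0.75), (0.35, 0.75), (0.352, 0.751), (0.352, 0.75), (0.354, 0.749), (0.354, 0.747), (0.356, 0.746), (0.357, 0.744), (0.358, 0.744), (0.358, 0.744), (0.362, 0.737), (0.362, 0.736), (0.364, 0.733), (0.364, 0.733), (0.367, 0.73), (0.367, 0.729), (0.369, 0.727), (0.37, 0.726), (0.374, 0.717), (0.534, 0.108), (0.535, 0.118), (0.535, 0.127), (0.535, 0.116), (0.535, 0.094), (0.538, 0.127), (0.539, 0.134), (0.556, 0.081), (0.558, 0.086), (0.562, 0.081), (0.564, 0.084), (0.567, 0.086), (0.568, 0.093), (0.573, 0.085), (0.576, 0.084), (0.58, 0.083), (0.584, 0.079), (0.587, 0.078), (0.589, 0.082), (0.592, 0.082), (0.593, 0.087), (0.597, 0.085), (0.6, 0.083), (0.603, 0.084), (0.605, 0.087), (0.607, 0.089), (0.609, 0.086), (0.613, 0.082), (0.614, 0.077), (0.616, 0.081), (0.616, 0.08), (0.618, 0.083), (0.62, 0.079), (0.622, 0.082), (0.625, 0.082
[... 5972 characters left out ...]
1), (0.066, 0.088), (0.069, 0.081), (0.069, 0.08), (0.072, 0.083), (0.075, 0.082), (0.075, 0.079), (0.077, 0.082), (0.08, 0.089), (0.08, 0.083), (0.083, 0.085), (0.086, 0.087), (0.086, 0.081), (0.089, 0.083), (0.092, 0.086), (0.092, 0.078), (0.095, 0.083), (0.097, 0.088), (0.1, 0.087), (0.103, 0.082), (0.103, 0.082), (0.106, 0.083), (0.109, 0.084), (0.112, 0.085), (0.112, 0.083), (0.115, 0.079), (0.118, 0.085), (0.118, 0.084), (0.123, 0.087), (0.126, 0.083), (0.127, 0.08), (0.129, 0.084), (0.129, 0.08), (0.135, 0.088), (0.135, 0.083), (0.138, 0.083), (0.138, 0.082), (0.141, 0.084), (0.141, 0.077), (0.143, 0.087), (0.144, 0.082), (0.144, 0.109), (0.146, 0.125), (0.148, 0.128), (0.151, 0.124)]
```

View pics/c3.png

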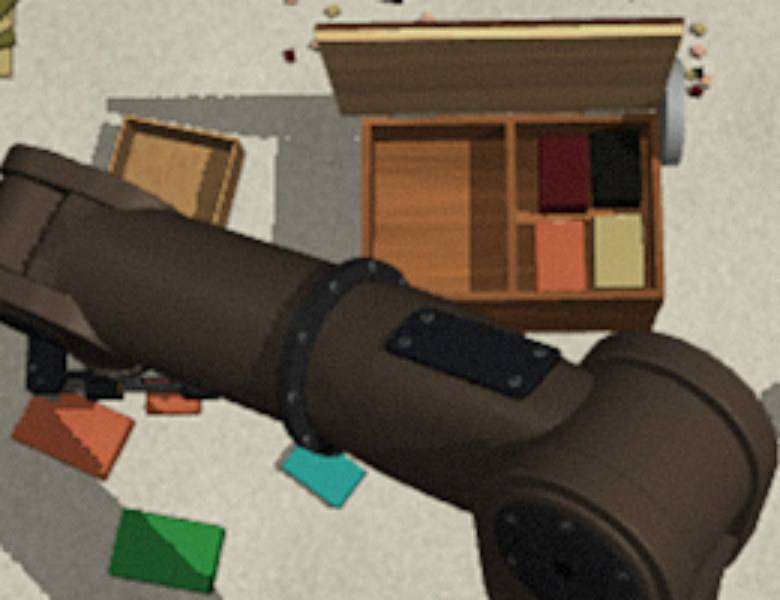

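The top view shows the lid standing open at (500,65) and the empty left bay at (435,205). The slab is in the grip at (173,402). By depth, the bay spans y 0.016–0.144 with its floor at z 0.084. I'll carry the slab over.

Call:
jog_arm([
  [[2,-3.2,0],[0,0,0.4],0.3],
  [[4.7,-7.2,0],[0,0,0.4],0.3],
  [[7.3,-11.4,0],[0,0,0.4],0.3],
  [[10,-15.5,0],[0,0,0.4],0.3],
  [[12.5,-19.6,0],[0,0,0.4],0.3],
  [[14,-22,0],[0,0,0.4],0.3],
  [[14.4,-22.6,0],[0,0,0.4],0.3],
  [[14.4,-22.6,0],[0,0,0.4],0.3],
])

```text
clock: 19.6
position: [0.5962, 0.0805, 0.2041]
ee_rot: [-0.002, 3.141, -0.003]
force: [-0.7, 0.2, -0.4]
width: 0.499
gripper_force: 19.9
```

```bash
python3 st2.py 90; python3 lid.py
```

```text
[ 0.1  0.  -0.1] [0.5962 0.0805 0.2041] [ 0.39  0.59 -0.94  1.61  0.51  1.21  0.91] 19.6 [-0.7  0.2 -0.4]
5008 angle [1.047 1.591 1.636]
19.65 [0.596  0.0814 0.2043] [ 0.26  0.65 -1.17] [ 0.38  0.59 -0.94  1.61  0.51  1.21  0.91]
```

Call:
jog_arm([
  [[0,0,-3],[0,0,0],0.3],
  [[0,0,-6],[0,0,0],0.3],
  [[0,0,-8.5],[0,0,0],0.3],
  [[0,0,-10],[0,0,0],0.3],
  [[0,0,-10.6],[0,0,0],0.3],
  [[0,0,-10.9],[0,0,0],0.3],
  [[0,0,-11.1],[0,0,0],0.3],
  [[0,0,-11.1],[0,0,0],0.3],
])

```text
clock: 20.65
position: [0.5971, 0.08, 0.0941]
ee_rot: [0.0, 3.139, -0.004]
force: [0.2, -0.3, -0.5]
width: 0.497
gripper_force: 19.9
```

Call:
jog_arm([
  [[0,0,-0.1],[0,0,0],0.3],
  [[0,0,-0.2],[0,0,0],0.3],
  [[0,0,-0.3],[0,0,0],0.3],
  [[0,0,-0.35],[0,0,0],0.3],
  [[0,0,-0.35],[0,0,0],0.3],
])

```text
clock: 21.28
position: [0.5969, 0.0799, 0.0906]
ee_rot: [0.0, 3.139, -0.004]
force: [-2.2, -1.4, 4.4]
width: 0.497
gripper_force: 20.0
```

Call:
jog_arm([
  [[0,0,0],[0,0,0],0.53],
  [[0,0,0],[0,0,0],0.57],
  [[0,0,0],[0,0,0],0.64],
  [[0,0,0],[0,0,0],0.64],
  [[0,0,2],[0,0,0],0.64],
  [[0,0,5],[0,0,0],0.64],
  [[0,0,9],[0,0,0],0.64],
  [[0,0,12],[0,0,0],0.64],
])

```text
clock: 22.28
position: [0.5972, 0.0806, 0.2134]
ee_rot: [-0.001, 3.137, -0.003]
force: [0.5, -0.2, -1.0]
width: 0.639
gripper_force: 0.0
```

Call:
jog_arm([
  [[-4,3,2],[0,0,0],0.64],
  [[-9,7,4],[0,0,0],0.64],
  [[-14,12,6],[0,0,0],0.64],
  [[-17,16,7],[0,0,0],0.64],
  [[-18,20,7],[0,0,0],0.64],
  [[-18,22,7],[0,0,0],0.64],
  [[-18,22,7],[0,0,0],0.64],
  [[-18,22,7],[0,0,0],0.64],
])

```text
clock: 23.28
position: [0.417, 0.2994, 0.2806]
ee_rot: [0.001, 3.139, -0.005]
force: [0.3, -0.8, 0.3]
width: 0.641
gripper_force: 0.0
```

```bash
python3 lid.py
python3 - <<'E'
from h import *
d=cam('top');cv2.imwrite('pics/c4.png',cv2.resize(d['img'][60:260,160:480,::-1],(800,500)));P=dep(d)
hsv=cv2.cvtColor(d['img'],cv2.COLOR_RGB2HSV)
m=((hsv[...,0]<8)|(hsv[...,0]>174))&(hsv[...,1]>140)&(hsv[...,2]>110)
m&=(P[...,1]>.02)&(P[...,1]<.14)&(P[...,0]>.55)&(P[...,0]<.7);print(m.sum(),np.median(P[m],0),P[m][:,2].std())
E
```

```text
4326 angle [1.57  1.597 1.641]
23.325 [0.4172 0.299  0.2804] [ 0.23 -1.17 -0.28] [ 0.06  0.39 -1.06  1.7   0.36  1.26  0.49]
5 [0.56104318 0.08270697 0.09841098] 0.0016921219749295479
```

View pics/c4.png

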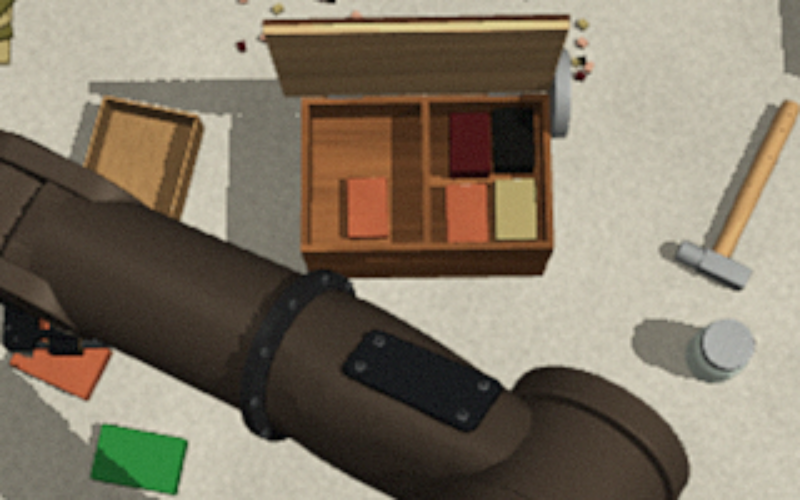

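The slab lies flat in the left bay at (367,208), with its top at about 0.10 m. The lid stays open at 1.60 rad, and the jar (722,350), hammer (735,220) and tray (145,155) are where they were. The arm touches nothing, so I'll hand in.

```bash
python3 -c "
from cell import arm
print(arm.sign_off())"
```

```text
the job is handed in; nothing more can be done
None
```

The chest lid is open and staying open by itself at about 1.60 rad. The glass slab lies flat in the left bay, the jar, hammer and tray were not touched, and I handed in at about 23 s on the robot clock.

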